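# Close and lock the dental articulator

## Robot

A 7-joint arm with a two-finger parallel gripper is mounted at the origin on the work surface. World frame = base frame: x ahead of the robot, y to its left, z up, the work surface at z = 0. Lengths are in m, angles in rad, forces in N, time in s.
With the tool pointing down it reaches from about 0.425 to 0.95 m from the base axis. Payload 4.7 kg.
Tool frame: the origin (TCP) lies on the centre line of the jaws, within the pads' length; the fingertips stand robot.nose_length ahead of it and the grasp point (between the pads) lies 8 mm behind it (robot.nose_length is the distance from the TCP to the fingertips, in m); z points along the fingers, x is the direction in which the jaws open and shut, and the axes are right-handed (so a half turn about z gives the same grasp; the last joint's range is limited). The gripper opens to 85 mm and grips with 20 to 120 N. Pads are 22 mm wide; open, the fingers measure 114 mm over their backs; the gripper's body (76 mm by 85 mm) begins 54 mm behind the grasp point. The pads swing forward as they close: fully open they stand 13 mm farther back than shut.
Start: joints at [-0.029, 0.469, -0.049, 1.532, 0.024, 1.141, -0.082], TCP at [0.675, 0, 0.242] pointing down, gripper open.
Joint ranges: [-2.59, 2.59], [-0.33, 1.99], [-1.39, 1.29], [0.1, 2.45], [-1.04, 4.18], [0.21, 1.99], [-2.66, 2.66]. Speed limits (rad/s): [2.57, 2.57, 3.14, 3.14, 3.14, 3.14, 3.14].

## Interface

Orientations are given as [roll, pitch, yaw] about the fixed x, y, z axes, in that order (R = Rz(yaw) Ry(pitch) Rx(roll)).
In Python, from plant import robot gives the robot as it stands. Calls block until the motion is done:
- robot.goto(position, orientation): joint-space move of the TCP to a pose.
- robot.move_straight(position, vel=0.15, attitude=None, contact_N=None): straight line of the TCP; attitude=None keeps the orientation; vel is the mean speed in m/s. With contact_N (N) it stops when the force on the tool has changed by that much, and returns True; else False.
- robot.move_joints(angles): joint-space move.
- robot.grip(opening, strength=None): opening from 0.0 (shut) to 1.0 (fully open); strength is the grip in N (None keeps the last); returns when the fingers have stopped.
- robot.sleep(seconds).
- robot.inverse_kinematics(position, orientation): joint angles nearest the present ones, or None.
- robot.sense(): the state.
- robot.grab_frame(name): name is "scene" or "side" or "wrist"; returns a dict with "image" (384x512x3 uint8, red, green, blue), "range_z" (384x512 float32, m along the optical axis (not along the pixel's ray), 0 where there is no reading), "fx", "fy", "cx", "cy" (pixels), "R" (3x3) and "t" (3): a world point X has camera coordinates R X + t. Camera axes: x right, y down, z forward; pixel columns grow to the right and rows downward; lengths in m; the calibration is good to about 2 mm. The wrist camera is an equidistant fisheye: a pixel r from the principal point sees the ray r / f radians off the axis. A picture is of the moment at which its call begins.
A pose or a line that the arm cannot do raises robot.IKError and nothing moves.
- robot.close_job(): hands the job in, once; it reports no verdict.
The state is a dict: "t": time; "joint_pos": joint angles; "joint_velocities": joint speeds; "effort": joint torques, N m; "tcp_pos": TCP position; "tcp_rot": TCP orientation; "wrist_force": force on the tool from outside, world axes, zero at the start; "torque": the same for the moment, N m; "opening": opening from 0.0 (shut) to 1.0 (fully open).
Only numpy, scipy, OpenCV 4.12 (cv2) and the standard library are available. Lean on these libraries where they do the work, as an engineer would, in place of code of your own. Each camera call takes 0.05 s, during which the arm holds its last target. There are 200 camera calls.

## Task

The dental articulator stands open with its upper arm laid back. Using only your fingertips or the outside of the fingers, push the upper arm over from behind until it is fully closed on the base, and then push the stud of the small catch round until the catch lies right across the closed arm at its stop. Do not lift, tip or shove the articulator away from its place, leave everything else on the bench alone, and end clear of everything.

Things in the scene. Friction and masses are not known exactly. Their poses are not given: they have to be found in the camera images.
- articulator: Dental articulator standing loose on the table, about 1.4 kg: aluminium base plate 155 x 100 x 12 mm with a plaster cast on it, two hinge posts at the rear, a thin steel post at the front left. Origin: centre of the base plate's underside (to 3 mm). x points from its front to its rear (hinge end), y to its left, z up; its front faces roughly towards the robot.
- upper_arm (a joint): Angle of the upper arm (0.2 kg plate carrying the upper cast), rad. 0 = fully closed: level, running from the hinge to the front, its pin down on the base (hard stop). 1.57 = upright; it starts laid back past upright; rear stop at 2.0. Stiff hinge: the arm stays where it is left and takes 1 to 3 N to swing.
- hinge (a point): Middle of the upper arm's hinge axis (along the articulator's y), 50 mm behind and 105 mm above its origin. The arm's plate is 8 mm thick, centred on the axis, 56 mm wide near the hinge, 36 mm wide from 50 mm to its free end 120 mm from the axis.
- free_end (a point): Middle of the outer edge of the upper arm's free end, 120 mm from the hinge axis, on the outer face (4 mm from the axis plane). The outer face is bare and flat: it faces rearwards while the arm is laid back and upwards when closed. The cast (60 mm wide) and the pin are on the other face.
- catch (a joint): Angle of the catch, a steel bar 62 mm long turning level on top of the front left post, rad. 0 = locked: it points to the articulator's right (-y), across the top of the closed arm (hard stop). Grows counter-clockwise from above: 1.57 = it points to the rear (+x), alongside the arm; stop at 2.5. Light friction (0.4 N at the stud); it stays where it is left.
- catch_pivot (a point): Axis of the catch at the top of its post, 35 mm in front of and 60 mm to the left of the articulator's origin, 113 mm up. The bar lies 1 to 6 mm above this point, and passes 5 mm above the closed arm.
- stud_top (a point): Top centre of the upright round stud on the catch bar, 12 mm in diameter, 55 mm from the pivot axis. It stands 26 mm above the bar; its top is 145 mm above the table.
- casting_ring: Bystander, loose: steel tube standing on end, 52 mm outside diameter, 55 mm high, near the articulator's right side; origin centre of underside
- spare_cast: Bystander, loose: loose white plaster dental cast, 60 x 66 x 37 mm, near the articulator's left side; origin centre of underside
- bowl: Bystander, loose: dark rubber mixing bowl, 120 mm across, 75 mm high; origin centre of underside
- jar: Bystander, loose: small amber jar with a white cap, 60 mm diameter, 85 mm high; origin centre of underside
- bur_block: Bystander, loose: yellow block 60 x 100 x 22 mm with upright burs, 52 mm high in all; origin centre of underside
- wax_knife: Bystander, loose: spatula-shaped wax knife lying flat, 170 mm long
- brush: Bystander, loose: brush lying flat, 170 mm long
Things that resemble listed ones, but are neither listed nor needed, are in the scene too. Leave any red or yellow look-alike of the articulator alone.

How it is judged:
By the outcome, as a careful person would: the job done as asked, in the order asked, and still so for the second after the job is handed in, with the robot touching nothing.
It also fails if it takes over 48 s, if anything falls off the work surface, if the arm or the gripper's body presses on something with over 40 N, if the wrist force passes 120 N, or if a joint passes its speed limit or range.

## Working session

There is one attempt and no reset: what is moved stays moved. The work goes in short steps, each a Python script; the robot and the scene stay as the last script left them, time stands still between calls to the robot, and variables do not carry over. Pictures are saved under pics/ and viewed, about 8 in all and at most 12, crops included, and the job is handed in when it is done.

```bash
ls; mkdir -p pics
cat > h.py <<'E'
import numpy as np, cv2
from plant import robot
def snap(name,fn,crop=None,scale=1):
    f=robot.grab_frame(name); np.savez('pics/'+fn+'.npz',**f)
    im=f['image'][:,:,::-1]
    if crop: im=im[crop[1]:crop[3],crop[0]:crop[2]]
    cv2.imwrite('pics/'+fn+'.png',cv2.resize(im,None,fx=scale,fy=scale,interpolation=cv2.INTER_CUBIC)); return f
def cloud(f):
    z=f['range_z']; v,u=np.mgrid[:z.shape[0],:z.shape[1]]
    P=np.stack([(u-f['cx'])/f['fx']*z,(v-f['cy'])/f['fy']*z,z],-1)
    W=(P-f['t'])@f['R']; W[z==0]=np.nan; return W
def proj(f,X):
    c=f['R']@np.asarray(X)+f['t']; return c[0]/c[2]*f['fx']+f['cx'],c[1]/c[2]*f['fy']+f['cy']
E
python3 - <<'E'
from h import *
a=snap('scene','a');b=snap('side','b')
for f in(a,b): print(f['fx'],f['cx'],f['cy'],f['R'].round(3).tolist(),(-f['R'].T@f['t']).round(3))
cv2.imwrite('pics/ab.png',np.vstack([cv2.imread('pics/a.png'),cv2.imread('pics/b.png')])[:,:])
print(robot.nose_length,robot.sense())
E
```

```text
pics
418.99563971993473 259.3386890206765 181.76158994953758 [[-0.134, 0.991, 0.005], [0.839, 0.116, -0.532], [-0.527, -0.067, -0.847]] [1.09  0.106 1.128]
454.26862203723203 257.87915816909003 197.95742536056662 [[0.791, -0.612, 0.013], [-0.37, -0.494, -0.787], [0.488, 0.618, -0.617]] [-0.314 -1.004  1.091]
0.011 {'t': 0.1, 'joint_pos': array([-0.02891804,  0.4693899 , -0.04861801,  1.53356693,  0.02410542,
        1.14099958, -0.08231986]), 'joint_velocities': array([ 8.39635502e-04, -2.47433054e-03, -7.14846595e-04,  8.48832495e-04,
        1.81068325e-04,  6.28038088e-05,  9.57730050e-04]), 'effort': array([ 5.33060393e-04, -5.11518788e+01, -4.69155551e-02, -2.38390929e+01,
        1.07741368e-02,  4.46335340e-03,  2.13932526e-05]), 'tcp_pos': array([6.74497618e-01, 3.92205915e-05, 2.41349977e-01]), 'tcp_rot': array([3.14153664e+00, 1.77705132e-03, 4.98162473e-05]), 'wrist_force': array([-0.17322644, -1.03760593, -0.39970057]), 'torque': array([ 0.04929815, -0.01606795, -0.05412905]), 'opening': 0.9997458332585165}
```

View pics/a.png

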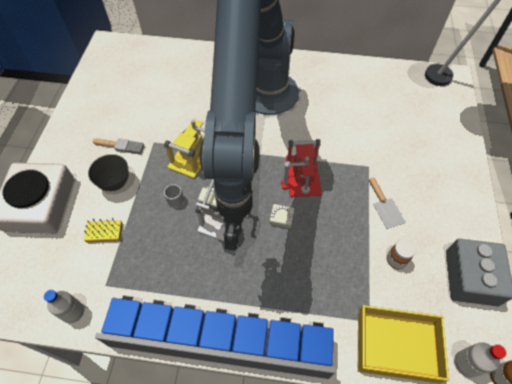

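View pics/b.png

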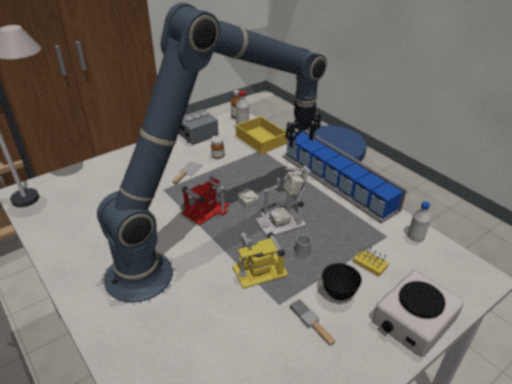

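Scene view: the grey articulator is at about (210,215), partly hidden by the arm. The side view shows it at (280,215) with its arm laid back at (295,180). I'll move the arm up and aside for a clear look.

Run:
```python
from h import *
robot.move_straight([0.675,0,0.40],vel=0.3)
robot.goto([0.62,0.32,0.40],[np.pi,0,0])
a=snap('scene','a2');b=snap('side','b2')
A=cv2.resize(a['image'][140:260,130:310],(720,480),interpolation=2)[:,:,::-1]
B=cv2.resize(b['image'][150:270,210:390],(720,480),interpolation=2)[:,:,::-1]
cv2.imwrite('pics/a2c.png',A);cv2.imwrite('pics/b2c.png',B)
W=cloud(a)
for i in(0,):
    m=(W[...,0]>.4)&(W[...,0]<.9)&(abs(W[...,1]+.05)<.2)&(W[...,2]>.1)
    v,u=np.nonzero(m); print(len(v),u.min(),u.max(),v.min(),v.max())
print(robot.sense()['t'])
```

```text
2775 120 304 170 350
2.1083
```

View pics/a2c.png

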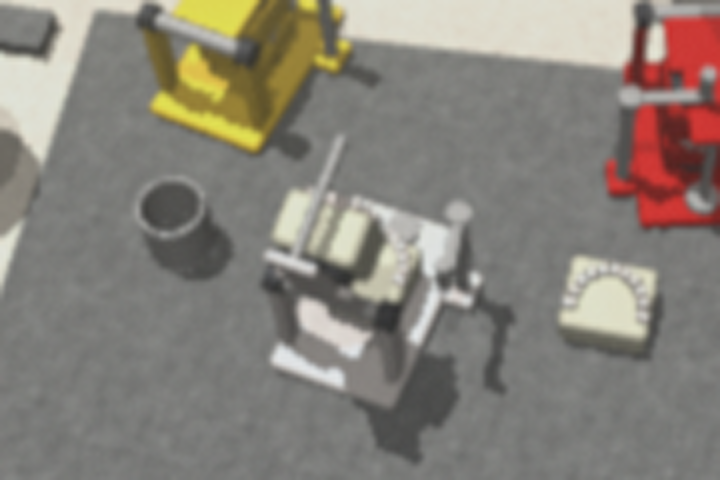

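View pics/b2c.png

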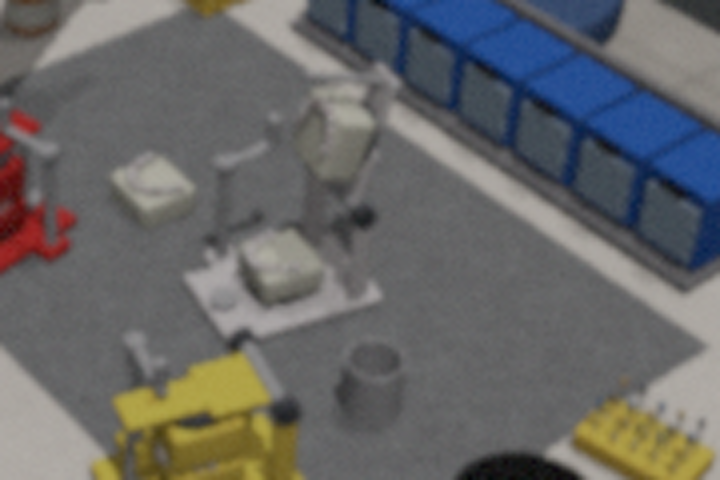

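Scene crop: hinge knobs are at (272,280) and (388,315), stud top at (458,212), and base rear corners at (275,358) and (390,405). Side crop: post top is at (222,160), stud top at (273,120), base corners at (185,280), (235,338) and (380,293), and the arm's free end at (385,75).

```bash
cat >> h.py <<'E'
def ray(f,u,v,z):
    d=f['R'].T@np.array([(u-f['cx'])/f['fx'],(v-f['cy'])/f['fy'],1]); c=-f['R'].T@f['t']
    return c+d*(z-c[2])/d[2]
E
python3 - <<'E'
from h import *
a=np.load('pics/a2.npz');b=np.load('pics/b2.npz')
A=lambda x,y,z:ray(a,130+x/4,140+y/4,z).round(3)
B=lambda x,y,z:ray(b,210+x/4,150+y/4,z).round(3)
print('knobs A',A(272,280,.105),A(388,315,.105),'B right',B(360,215,.105))
print('stud A',A(458,207,.145),'B',B(273,120,.145)); print('post top B',B(222,160,.117))
print('rear corners A',A(275,358,.012),A(390,405,.0),'B RR',B(380,293,.012))
print('front corners B',B(185,280,.012),B(235,338,.012))
def tri(pa,pb):
    L=[]
    for f,(u,v) in((a,(130+pa[0]/4,140+pa[1]/4)),(b,(210+pb[0]/4,150+pb[1]/4))):
        L.append((-f['R'].T@f['t'],ray(f,u,v,0)+f['R'].T@f['t']))
    M=0;q=0
    for c,d in L:
        d=d/np.linalg.norm(d);I=np.eye(3)-np.outer(d,d);M=M+I;q=q+I@c
    return np.linalg.solve(M,q).round(3)
print('free end mid',tri((292,262),(383,75)))
W=cloud(a)
for x,y in((458,207),(290,262),(175,190),(608,290),(360,230),(330,330)):
    print((x,y),W[140+y//4,130+x//4].round(3))
# arm plane from side-view cloud and scene: points above .12 near articulator
for n,f in(('a',a),('b',b)):
    W=cloud(f);m=(W[...,2]>.14)&(W[...,2]<.28)&(W[...,0]>.52)&(W[...,0]<.8)&(abs(W[...,1]+.04)<.1)
    P=W[m];print(n,len(P),P.min(0).round(3),P.max(0).round(3)); 
    t=P[P[:,2]>.2];print(len(t),t.mean(0).round(3),t.min(0).round(3),t.max(0).round(3))
E
```

```text
knobs A [ 0.568 -0.131  0.105] [ 0.584 -0.047  0.105] B right [ 0.564 -0.13   0.105]
stud A [ 0.516 -0.008  0.145] B [ 0.556 -0.018  0.145]
post top B [ 0.507 -0.008  0.117]
rear corners A [ 0.584 -0.136  0.012] [ 0.604 -0.048  0.   ] B RR [ 0.586 -0.142  0.012]
front corners B [ 0.456 -0.022  0.012] [ 0.444 -0.11   0.012]
free end mid [ 0.61  -0.096  0.214]
(458, 207) [ 0.499 -0.012  0.12 ]
(290, 262) [ 0.611 -0.098  0.219]
(175, 190) [ 0.468 -0.237  0.04 ]
(608, 290) [0.504 0.099 0.034]
(360, 230) [ 0.572 -0.061  0.201]
(330, 330) [ 0.554 -0.103  0.012]
a 668 [ 0.527 -0.119  0.14 ] [ 0.617 -0.007  0.243]
267 [ 0.575 -0.087  0.216] [ 0.527 -0.113  0.2  ] [ 0.617 -0.056  0.243]
b 528 [ 0.529 -0.123  0.14 ] [ 0.614 -0.009  0.245]
155 [ 0.573 -0.093  0.215] [ 0.529 -0.116  0.2  ] [ 0.614 -0.06   0.245]
```

The measurements agree: hinge (0.576,-0.089), yaw about -0.2, origin about (0.525,-0.080). The predicted pivot is (0.503,-0.014) against (0.507,-0.008) seen, and the arm is at about 1.87 rad. Next I push the arm over.

```bash
cat >> h.py <<'E'
YAW=-0.2
ex=np.array([np.cos(YAW),np.sin(YAW),0]); ey=np.array([-ex[1],ex[0],0])
H=np.array([.576,-.089,.105]); O=H-.05*ex; O[2]=0
DOWN=lambda y:[np.pi,0,y]
def tip(xr,zr):  # TCP so that front lower edge of shut fingers is at hinge-relative (xr,zr)
    return H+ex*(xr+.011)+np.array([0,0,zr+robot.nose_length])
E
python3 - <<'E'
from h import *
robot.grip(0.0)
y0=YAW+np.pi/2
p=tip(.075,.085); q=p.copy(); q[2]=.40
robot.goto(q,DOWN(y0)); robot.move_straight(p,vel=.2)
s=robot.sense(); f0=s['wrist_force']; print(s['t'],s['opening'],f0.round(2))
robot.move_straight(tip(.045,.085),vel=.1)
def rep(k):
    s=robot.sense(); print(k,round(s['t'],1),(s['wrist_force']-f0).round(2))
rep('pre')
robot.move_straight(tip(.004,.09),vel=.06); rep(1.57)
for th in np.arange(1.4,.1,-.2):
    r=.092
    robot.move_straight(tip(-r*np.cos(th)+.004*np.sin(th),r*np.sin(th)+.004*np.cos(th)),vel=.07); rep(round(th,2))
E
```

```text
5.7417 0.00164988405987327 [-0.28  0.01 -0.17]
pre 6.2 [ 1.79  0.27 -0.04]
1.57 7.0 [0.47 0.61 0.51]
1.4 7.4 [-0.7   0.33  0.22]
1.2 7.8 [-0.31  0.25  0.25]
1.0 8.2 [ 0.06 -0.62  0.07]
0.8 8.7 [ 0.19 -0.24  0.94]
0.6 9.1 [ 1.27 -0.28  0.1 ]
0.4 9.5 [ 1.15 -0.56 -0.19]
0.2 9.9 [ 1.35 -0.38  1.05]
```

Run:
```python
from h import *
c=robot.move_straight(tip(-.092,-.012),vel=.03,contact_N=8)
s=robot.sense();print(c,s['tcp_pos'].round(4),s['wrist_force'].round(2),s['t'], s['tcp_pos'][2]-robot.nose_length)
p=s['tcp_pos'].copy();p[2]=.35;robot.move_straight(p,vel=.25)
robot.goto([.62,.30,.40],DOWN(YAW+np.pi/2))
a=snap('scene','a3');b=snap('side','b3')
A=cv2.resize(a['image'][170:240,170:275],(600,400),interpolation=2)[:,:,::-1]
B=cv2.resize(b['image'][160:240,240:345],(600,457),interpolation=2)[:,:,::-1]
cv2.imwrite('pics/ab3.png',np.vstack([A[:300],B[:300]]));
for n,f in(('a',a),('b',b)):
    W=cloud(f);L=(W-O)@np.stack([ex,ey,[0,0,1]]).T
    m=(L[...,0]>-.06)&(L[...,0]<.03)&(abs(L[...,1])<.014)
    P=L[m];P=P[(P[:,2]>.09)&(P[:,2]<.13)]
    print(n,len(P),np.polyfit(P[:,0],P[:,2],1).round(4))
    m=(abs(L[...,0])<.1)&(abs(L[...,1]-.03)<.07)&(L[...,2]>.13);P=L[m]
    print('stud pts',len(P),np.median(P,0).round(4),P.min(0).round(4),P.max(0).round(4),W[m].mean(0).round(4))
    v,u=np.nonzero(m);print(u.min(),u.max(),v.min(),v.max())
```

```text
True [ 0.4979 -0.0731  0.1201] [-2.16  0.44  8.25] 10.6 0.10912750547379844
a 275 [0.0012 0.1099]
stud pts 23 [0.021  0.0724 0.144 ] [0.0142 0.0677 0.1314] [0.0255 0.0775 0.1485] [ 0.5615 -0.0118  0.1425]
239 242 204 209
b 140 [0.0305 0.1101]
stud pts 18 [0.0169 0.0698 0.141 ] [0.012  0.0647 0.1302] [0.025  0.0782 0.1481] [ 0.5584 -0.013   0.1397]
276 279 178 183
```

View pics/ab3.png

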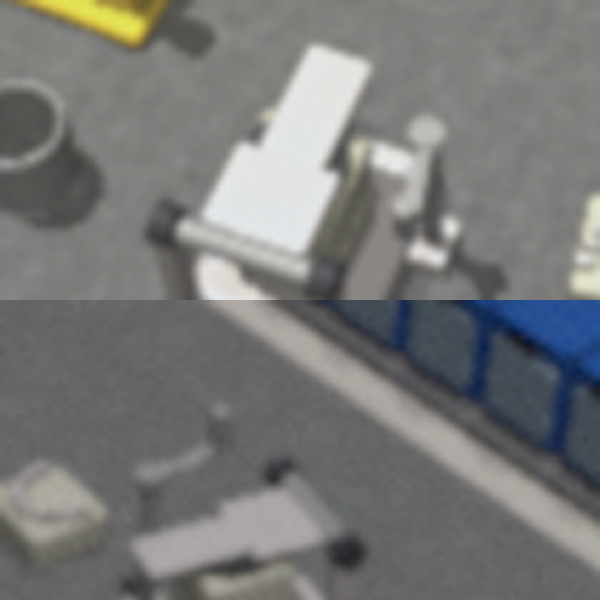

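Closed: the arm's top is level at z = 0.110, and the fingertips stopped at z = 0.109 with 8 N. The pixels show the plate from (340,57) to (245,248) in the top crop, with the stud top at (426,128) (pivot end) or near (440,225). I'll recheck yaw and pivot numerically before pushing.

Run:
```python
from h import *
a=np.load('pics/a3.npz')
g=lambda x,y,z:ray(a,170+x/5.714,170+y/5.714,z)
k1,k2=g(165,222,.105),g(325,275,.105); d=k2-k1
print('hinge',((k1+k2)/2).round(4),'yaw',np.arctan2(-d[0],d[1]).round(3))
h2,f2=g(245,246,.109),g(343,57,.109);d=h2-f2;print('plate',h2.round(3),f2.round(3),np.linalg.norm(d).round(3),np.arctan2(d[1],d[0]).round(3))
print('expected free end',(H-.12*ex).round(3))
W=cloud(a);L=(W-O)@np.stack([ex,ey,[0,0,1]]).T
m=(abs(W[...,2]-.1095)<.004)&(abs(L[...,0])<.1)&(abs(L[...,1])<.03)
r=cv2.minAreaRect(W[m][:,:2].astype('f4')*1000);print(r)
P=W[m&(L[...,0]>-.065)&(L[...,0]<-.005)][:,:2];c=P.mean(0);u=np.linalg.svd(P-c)[2][0];print('narrow part',c,np.arctan2(*(-u[::-1] if u[0]<0 else u[::-1])))
m=(L[...,2]>.112)&(abs(L[...,0])<.1)&(abs(L[...,1]-.065)<.03)
Q=L[m];i=Q[:,0]<-.025;print('pivot end',Q[i].mean(0).round(4),Q[:,0].min().round(4))
```

```text
hinge [ 0.5729 -0.0882  0.105 ] yaw -0.214
plate [ 0.574 -0.087  0.109] [ 0.461 -0.059  0.109] 0.116 -0.246
expected free end [ 0.458 -0.065  0.105]
((518.3490600585938, -76.54092407226562), (59.5938606262207, 128.35826110839844), 77.96878051757812)
narrow part [ 0.49357596 -0.0689354 ] -0.2986372859337697
pivot end [-0.0357  0.063   0.12  ] -0.0458
```

```bash
cat > c.py <<'E'
from h import *
YAW=-0.22; PV=np.array([.5043,-.0107,0])
X=np.array([np.cos(YAW),np.sin(YAW),0]);Y=np.array([-X[1],X[0],0])
def F(c,gap=0,z=.128):
    p=PV+.055*(np.sin(c)*X-np.cos(c)*Y)+(.017+gap)*(np.cos(c)*X+np.sin(c)*Y)
    p[2]=z+robot.nose_length; return p
att=lambda c:DOWN(YAW+c-np.pi/2)
E
python3 - <<'E'
from c import *
robot.goto(F(1.77,.025,.32),att(1.77))
robot.move_straight(F(1.77,.025),vel=.2)
f0=robot.sense()['wrist_force']
def rep(k):
    s=robot.sense(); print(k,round(s['t'],1),s['tcp_pos'].round(3),(s['wrist_force']-f0).round(2))
rep('start'); robot.move_straight(F(1.77,.002),vel=.06); rep('near')
for c in np.arange(1.6,.1,-.2):
    robot.move_straight(F(c),vel=.06,attitude=att(c)); rep(round(c,2))
print(robot.move_straight(F(-.12),vel=.02,attitude=att(0),contact_N=3)); rep('end')
P=PV;R=robot.sense()['tcp_pos']-P;print('rel',R@X,R@Y)
E
```

```text
start 15.4 [0.561 0.031 0.14 ] [0. 0. 0.]
near 16.0 [0.56  0.007 0.139] [ 0.59  0.14 -0.52]
1.6 16.3 [ 0.561 -0.004  0.139] [ 1.39  0.25 -0.62]
1.4 16.7 [ 0.562 -0.015  0.139] [-0.82 -0.03 -1.08]
1.2 17.0 [ 0.559 -0.027  0.139] [ 0.78 -0.46 -0.9 ]
1.0 17.4 [ 0.555 -0.037  0.139] [ 0.35 -0.26 -0.7 ]
0.8 17.7 [ 0.549 -0.047  0.139] [ 0.42 -0.64  0.01]
0.6 18.1 [ 0.541 -0.055  0.139] [ 1.1  -0.95 -0.09]
0.4 18.4 [ 0.531 -0.061  0.139] [1.26 0.61 0.82]
0.2 18.8 [ 0.521 -0.066  0.139] [ 0.54 -0.87 -0.21]
True
end 19.4 [ 0.509 -0.067  0.139] [ 2.47 -1.91  0.94]
rel 0.016901765986039385 -0.05432527488014608
```

Run:
```python
from c import *
p=robot.sense()['tcp_pos']; robot.move_straight(p+.015*X,vel=.06)
q=p+.015*X; q[2]=.36; robot.move_straight(q,vel=.25)
robot.goto([.62,.30,.40],DOWN(0))
a=snap('scene','a4');b=snap('side','b4')
A=cv2.resize(a['image'][165:235,160:300],(700,350),interpolation=2)[:,:,::-1]
B=cv2.resize(b['image'][160:210,230:330],(700,350),interpolation=2)[:,:,::-1][:240]
cv2.imwrite('pics/ab4.png',np.vstack([A,B]))
PV[2]=0
old={n:np.load(f'pics/{n}3.npz') for n in 'ab'}
for n,f in(('a',a),('b',b)):
    W=cloud(f)-PV;L=W@np.stack([X,Y,[0,0,1]]).T
    m=(abs(L[...,0])<.09)&(abs(L[...,1]+.04)<.07)&(L[...,2]>.132);P=L[m]
    print('stud',n,len(P),np.median(P,0).round(4))
    m=(abs(L[...,0]-.03)<.09)&(abs(L[...,1]+.06)<.014)&(abs(L[...,2]-.11)<.004);P=L[m]
    print('plate z',np.median(P[:,2]).round(4),np.polyfit(P[:,0],P[:,2],1).round(3),'front x',P[:,0].min().round(4))
    Wo=cloud(old[n])-PV;Lo=Wo@np.stack([X,Y,[0,0,1]]).T;m=(abs(Lo[...,0]-.03)<.09)&(abs(Lo[...,1]+.06)<.014)&(abs(Lo[...,2]-.11)<.004);print(' old front x',Lo[m][:,0].min().round(4))
print(robot.sense()['t'])
```

```text
stud a 23 [ 0.0021 -0.0542  0.1433]
plate z 0.1099 [0.004 0.11 ] front x -0.0351
 old front x -0.036
stud b 18 [-0.0019 -0.0586  0.1429]
plate z 0.1103 [0.002 0.11 ] front x -0.0365
 old front x -0.036
22.3917
```

View pics/ab4.png

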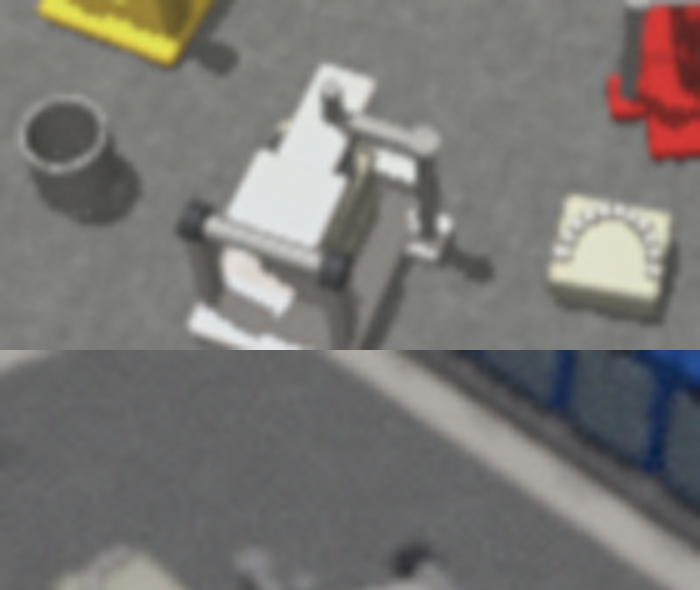

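The catch lies across the arm, its bar (432,140)→(335,110) parallel to the hinge bar (195,220)→(335,265). The bystanders shown in this crop (casting ring, spare cast) look undisturbed. One gentle second nudge will confirm it is at the stop rather than a noise-triggered halt.

Run:
```python
from c import *
robot.goto(F(0,.015,.33),att(0)); robot.move_straight(F(0,.015),vel=.2)
f0=robot.sense()['wrist_force']
k=robot.move_straight(F(-.12),vel=.015,contact_N=4)
s=robot.sense();R=s['tcp_pos']-PV;print(k,'rel',R@X,R@Y,(s['wrist_force']-f0).round(2))
p=s['tcp_pos'];robot.move_straight(p+.015*X,vel=.06);q=p+.015*X;q[2]=.36;robot.move_straight(q,vel=.25)
robot.goto([.62,.30,.40],DOWN(0))
a=snap('scene','a5');b=snap('side','b5')
for n,f in(('a',a),('b',b)):
    L=(cloud(f)-PV)@np.stack([X,Y,[0,0,1]]).T
    P=L[(abs(L[...,0])<.09)&(abs(L[...,1]+.04)<.07)&(L[...,2]>.132)]
    print('stud',n,np.median(P,0).round(4))
    old=np.load(f'pics/{n}3.npz')['image'].astype(int);d=abs(f['image'].astype(int)-old).max(-1)>45
    c=cv2.connectedComponentsWithStats(d.astype('uint8'))[2];print([x.tolist() for x in c[1:] if x[4]>8])
print(robot.sense()['t'])
```

```text
True rel 0.017023062136987906 -0.05617240653689715 [-0.53 -1.42 -0.44]
stud a [ 0.0023 -0.0529  0.1438]
[[252, 0, 6, 6, 24], [285, 0, 7, 4, 15], [318, 0, 82, 106, 1019], [340, 0, 5, 4, 9], [285, 3, 7, 29, 113], [251, 5, 7, 27, 99], [442, 30, 19, 13, 55], [437, 34, 15, 13, 22], [392, 47, 23, 16, 53], [290, 48, 6, 21, 74], [249, 50, 4, 12, 26], [403, 65, 17, 6, 42], [420, 76, 15, 37, 186], [452, 87, 29, 20, 120], [307, 112, 90, 135, 1628], [280, 117, 36, 51, 426], [438, 117, 14, 13, 60], [293, 146, 3, 5, 9], [360, 150, 23, 42, 537], [384, 165, 44, 33, 585], [387, 175, 3, 4, 11], [224, 182, 7, 11, 49], [232, 189, 9, 4, 18], [323, 188, 12, 15, 68], [239, 196, 7, 11, 31], [333, 200, 12, 16, 69], [240, 207, 4, 5, 12], [242, 212, 6, 4, 10], [340, 215, 12, 14, 57], [349, 227, 39, 53, 347], [401, 239, 13, 16, 84], [412, 270, 15, 16, 47], [373, 278, 14, 13, 95], [387, 295, 15, 15, 77], [435, 310, 7, 4, 16]]
stud b [-0.0022 -0.0573  0.1421]
[[136, 0, 8, 11, 50], [147, 0, 16, 36, 306], [174, 0, 26, 31, 423], [208, 0, 14, 14, 57], [144, 3, 3, 10, 16], [192, 4, 5, 4, 11], [168, 12, 62, 99, 1619], [142, 26, 6, 3, 11], [230, 49, 3, 4, 10], [244, 49, 11, 14, 101], [224, 56, 14, 18, 83], [147, 118, 30, 86, 608], [129, 125, 7, 7, 37], [145, 129, 13, 4, 20], [144, 135, 18, 5, 53], [213, 137, 4, 5, 10], [115, 145, 18, 47, 253], [242, 145, 4, 4, 9], [237, 153, 4, 3, 10], [223, 155, 10, 11, 33], [191, 157, 21, 28, 142], [216, 170, 6, 5, 19], [187, 181, 22, 15, 140], [148, 191, 29, 34, 326], [135, 196, 10, 2, 15], [161, 209, 34, 43, 290], [130, 219, 6, 20, 35], [95, 221, 15, 26, 98]]
28.9917
```

```bash
python3 -c "
from plant import robot
robot.close_job()"
```

```text
the job is handed in; nothing more can be done
```

The articulator's upper arm is fully closed, and the catch lies across it at its stop. I pushed both with the shut fingertips, arm first and then the catch stud. The job is handed in at about 29 s of the 48 s allowed, with the robot clear of everything.

- **Arm:** the final push stopped firmly at 8 N with the fingertips at z = 0.109 m. Both cameras then showed the arm's top level at z = 0.110 m.
- **Catch:** two separate pushes, with 3 N and 4 N limits, stopped within 0.2 mm of each other, far above the 0.4 N friction. The bar is parallel to the hinge. The two cameras put the stud +2 mm and −2 mm from its locked position, which is within calibration error.
- **Articulator:** the front edge of the arm was within 1 mm of where it was before the catch was pushed. I did not compare the base's position from before and after the arm was pushed over, but contact forces in that swing stayed under 2 N.
- **Other things on the bench:** comparing the final images with those taken after the arm was closed showed the catch, the robot and its shadow. I did not check each bystander's pose individually. The fingers only went near the articulator.

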